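Sort sample vials into colour-matched holders

ROBOT

A 7-joint arm with a two-finger parallel gripper is mounted at the origin on a cart in front of the work surface, level with it; the furniture and walls round the work are solid. World frame = base frame: x ahead of the robot, y to its left, z up, the work surface at z = 0. Lengths are in mm, angles in degrees, forces in N, time in s.
With the tool pointing down it reaches from about 425 to 975 mm from the base axis. Payload 16.7 kg.
Tool frame: the origin (TCP) lies at the very end of the fingers, on their centre line; the grasp point (between the pads) lies 19 mm behind it; z points along the fingers, y is the line along which they close (so a half turn about z gives the same grasp; the last joint's range is limited). The gripper opens to 85 mm and grips with 20 to 120 N. Pads are 22 mm wide; open, the fingers measure 114 mm over their backs; the gripper's body (76 mm by 85 mm) begins 54 mm behind the grasp point. The pads swing forward as they close: fully open they stand 13 mm farther back than shut.
Start: joints at [-77.263, 24.414, 4.234, 92.017, -1.954, 63.644, -3.845], TCP at [245.225, 628.841, 231.302] pointing down, gripper open.
Joint ranges: [-163.25, 163.25], [-28.42, 122.38], [-70.27, 78.77], [12.13, 141.07], [-58.53, 238.53], [9.26, 117.41], [-156.51, 156.51]. Speed limits (degrees/s): [108.29, 108.29, 136.94, 136.94, 172.46, 172.46, 172.46].

INTERFACE

Orientations are given as [roll, pitch, yaw] about the fixed x, y, z axes, in that order (R = Rz(yaw) Ry(pitch) Rx(roll)).
In Python, from workcell import r gives the robot as it stands.
- The arm moves only by the shell command python3 -m handwheel 'ROWS' [FORCE]. ROWS is a JSON object whose one key "targets" holds a list of rows, each a list of 3 entries, a list of its own where there are three numbers: the shift along the tool's x, y, z in m, then the turn, a rotation vector about the tool's x, y, z in degrees, then the opening, from -1 (shut) to 1 (fully open). A call has 1 to 20 rows; each row shifts and turns the commanded pose from where the row before left it, along the tool's axes as they then stand; what a row does not reach is not made up. A row lasts 1/12 s, in which the tool goes at most 41.7 mm and 7.16 degrees, less where a joint would pass 70% of its speed; a pose out of reach is approached as far as the arm can. A call with a gripper value outside its range is refused whole. The fingers move at their own pace and stop on an object; FORCE is the grip in N (left out, the last holds). Time passes only in rows, so rows that do not move let the fingers close. It gives the time, the measured TCP pose, the force, the opening and the grip force at its end, in the units of the state.
- r.state(): the state, without advancing time (a new reading comes with each control period).
- r.read_camera(name): name is "scene" or "side" or "wrist"; returns a dict with "frame" (384x512x3 uint8, red, green, blue), "intrinsics" (3x3 intrinsics, pixels), "extrinsics" (4x4, takes a point from camera to world coordinates); the wrist camera has in their place "T_tool_cam" (4x4, takes a point from camera to tool coordinates, whose origin is the TCP and whose axes are the flange's). Camera axes: x right, y down, z forward; pixel columns grow to the right and rows downward; lengths in mm; the calibration is good to about 2 mm. A picture is of the moment at which its call begins: read the wrist's pose just before it. There is no depth.
- r.finish_job(): hands the job in; it is judged then, once.
The state is a dict: "time": time; "joints": joint angles; "joint_velocities": joint speeds; "joint_torque": joint torques, N m; "eef_pos": TCP position; "orientation": TCP orientation; "wrist_force": force on the tool from outside, world axes, zero at the start; "torque": the same for the moment, N m; "grip_width": finger opening in mm; "grasp_force": force on a finger pad.
Only numpy, scipy, OpenCV 4.12 (cv2) and the standard library are available. Lean on these libraries where they do the work, as an engineer would, in place of code of your own. Each camera call takes 0.05 s, during which the arm holds its last target. There are 200 camera calls.

TASK

Stand each of the four sample vials upright in the holder whose cup has the same colour as the vial's cap, down on the floor of its recess, and let go. Do not knock any vial over on the way, and leave the timer and the roll of tape where they are.

Things in the scene. Friction and masses are not known exactly. Their poses are not given: they have to be found in the camera images.
- vial_yellow: loose screw-cap vial with a yellow cap, brown glass, standing upright; 23 mm across and 44 mm high to the shoulder, cap 19 mm across above that, 54 mm high in all, about 20 g; origin at the centre of its underside, z axis up along the vial
- vial_white: loose screw-cap vial with a white cap, clear glass, standing upright; 23 mm across and 44 mm high to the shoulder, cap 19 mm across above that, 54 mm high in all, about 20 g; origin at the centre of its underside, z axis up along the vial
- vial_blue: loose screw-cap vial with a blue cap, brown glass, standing upright; 23 mm across and 44 mm high to the shoulder, cap 19 mm across above that, 54 mm high in all, about 20 g; origin at the centre of its underside, z axis up along the vial
- vial_red: loose screw-cap vial with a red cap, clear glass, standing upright; 23 mm across and 44 mm high to the shoulder, cap 19 mm across above that, 54 mm high in all, about 20 g; origin at the centre of its underside, z axis up along the vial
- holder_yellow: fixed vial holder with a yellow round cup on a square grey plastic plate (66 x 66 x 3 mm, a dark screw in each corner); cup 54 mm across outside, its open recess 42 mm across, rim 12 mm and recess floor 5 mm above the worktop; origin at the centre of the plate's underside, on the worktop, z axis up through the middle of the recess
- holder_white: fixed vial holder with a white round cup on a square grey plastic plate (66 x 66 x 3 mm, a dark screw in each corner); cup 54 mm across outside, its open recess 42 mm across, rim 12 mm and recess floor 5 mm above the worktop; origin at the centre of the plate's underside, on the worktop, z axis up through the middle of the recess
- holder_blue: fixed vial holder with a blue round cup on a square grey plastic plate (66 x 66 x 3 mm, a dark screw in each corner); cup 54 mm across outside, its open recess 42 mm across, rim 12 mm and recess floor 5 mm above the worktop; origin at the centre of the plate's underside, on the worktop, z axis up through the middle of the recess
- holder_red: fixed vial holder with a red round cup on a square grey plastic plate (66 x 66 x 3 mm, a dark screw in each corner); cup 54 mm across outside, its open recess 42 mm across, rim 12 mm and recess floor 5 mm above the worktop; origin at the centre of the plate's underside, on the worktop, z axis up through the middle of the recess
- timer: loose bystander: small white bench timer lying flat, 62 x 62 x 18 mm; origin at the centre of its underside. It lies just in front of the fixed control box (white, under 0.1 m high, in the middle of the worktop); vials and holders stand left and right of that box
- tape_roll: loose bystander: roll of masking tape lying flat, 92 mm across, 24 mm high; origin at the centre of its underside. Behind the work, about 0.67 m ahead of the robot's axis and from there to the wall, stands the tall fixed extraction unit, which the arm must not hit: when crossing from one side to the other pass in front of it

How it is judged (in metres and radians):
At the end, for the whole second after the job is handed in: every vial stands in the cup of its cap's colour: axis within 12 mm of the cup's centre, underside on the recess floor (2 to 8 mm above the worktop), within 0.1 rad of upright, at rest and released (horizontal distance between vial_yellow and holder_yellow below 0.012 m and z of vial_yellow in the frame of holder_yellow between 0.002 and 0.008 m and angle between each of vial_yellow, vial_white, vial_blue, vial_red's own z axis and vertical below 0.1 rad and linear speed of each of vial_yellow, vial_white, vial_blue, vial_red below 0.02 m/s and contact force between each of vial_yellow, vial_white, vial_blue, vial_red and the fingers below 0.05 N and horizontal distance between vial_white and holder_white below 0.012 m and z of vial_white in the frame of holder_white between 0.002 and 0.008 m and horizontal distance between vial_blue and holder_blue below 0.012 m and z of vial_blue in the frame of holder_blue between 0.002 and 0.008 m and horizontal distance between vial_red and holder_red below 0.012 m and z of vial_red in the frame of holder_red between 0.002 and 0.008 m); the robot touches nothing.
It fails at once if a vial was knocked over (tilted more than 0.8 rad) (angle between any of vial_yellow, vial_white, vial_blue, vial_red's own z axis and vertical above 0.8 rad).
It fails at once if the timer or the tape roll was moved more than 20 mm (distance of any of timer, tape_roll from where it was at the start of the episode above 0.02 m).
It also fails if it takes over 112 s, if anything falls off the work surface, if the arm or the gripper's body presses on something with over 40 N, if the wrist force passes 120 N, or if a joint passes its speed limit or range.

## Working session

There is one attempt and no reset: what is moved stays moved. The work goes in short steps, Python scripts to look and compute and a shell command to move; the robot and the scene stay as the last step left them, time stands still between calls to the robot, and variables do not carry over. Pictures are saved under pics/ and viewed, at most 14 in all, crops included, and the job is handed in when it is done.

```bash
mkdir -p pics; ls
python3 - <<'E'
from workcell import r
import cv2,numpy as np
s=r.state();print(s)
for n in("scene","side","wrist"):
    d=r.read_camera(n);cv2.imwrite(f"pics/{n}0.png",d["frame"][:,:,::-1]);np.savez(f"pics/{n}0.npz",**d)
    for k in d:
        if k!="frame":print(n,k,np.round(d[k],3).tolist())
a=cv2.imread("pics/scene0.png");cv2.imwrite("pics/scene0b.png",cv2.resize(a,(800,600)))
a=cv2.imread("pics/side0.png");cv2.imwrite("pics/side0b.png",cv2.resize(a,(800,600)))
E
```

```text
pics
{'time': 0.0, 'joints': array([-77.26241124,  24.45250418,   4.23207164,  92.0522087 ,
        -1.95438819,  63.64424206,  -3.84507258]), 'joint_velocities': array([-0.02723925,  0.02994649,  0.02052001, -0.07384812,  0.03988396,
       -0.06015999, -0.02887238]), 'joint_torque': array([-1.03019996e-03, -9.49830008e+01,  3.76033410e+00, -4.63497591e+01,
        1.92783109e-02,  9.96295887e-03, -6.70395298e-05]), 'eef_pos': array([245.11262278, 628.47854468, 230.57801383]), 'orientation': array([-1.79923445e+02,  5.63707201e-03,  1.58693413e+02]), 'wrist_force': array([-1.26556227,  0.10003898, -0.15718403]), 'torque': array([ 0.01304881,  0.0104871 , -0.04828807]), 'grasp_force': 0.0, 'grip_width': 85.37871316202568}
scene intrinsics [[357.51, 0.0, 255.655], [0.0, 357.51, 195.069], [0.0, 0.0, 1.0]]
scene extrinsics [[-0.502, -0.39, 0.772, -148.952], [-0.865, 0.248, -0.437, 354.999], [-0.021, -0.887, -0.461, 456.4], [0.0, 0.0, 0.0, 1.0]]
side intrinsics [[485.425, 0.0, 257.463], [0.0, 485.425, 191.206], [0.0, 0.0, 1.0]]
side extrinsics [[0.943, -0.151, 0.297, 85.424], [-0.333, -0.446, 0.831, -1216.765], [0.007, -0.882, -0.471, 711.142], [0.0, 0.0, 0.0, 1.0]]
wrist intrinsics [[295.849, 0.0, 260.641], [0.0, 295.849, 192.281], [0.0, 0.0, 1.0]]
wrist T_tool_cam [[0.0, -0.96, -0.281, 72.031], [1.0, 0.001, -0.001, 0.481], [0.001, -0.281, 0.96, -142.824], [0.0, 0.0, 0.0, 1.0]]
```

View pics/scene0b.png

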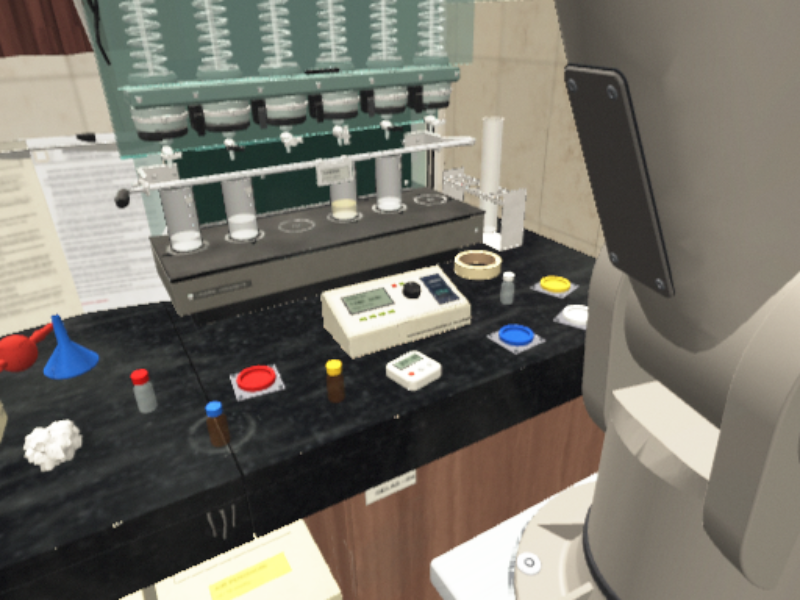

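View pics/side0b.png

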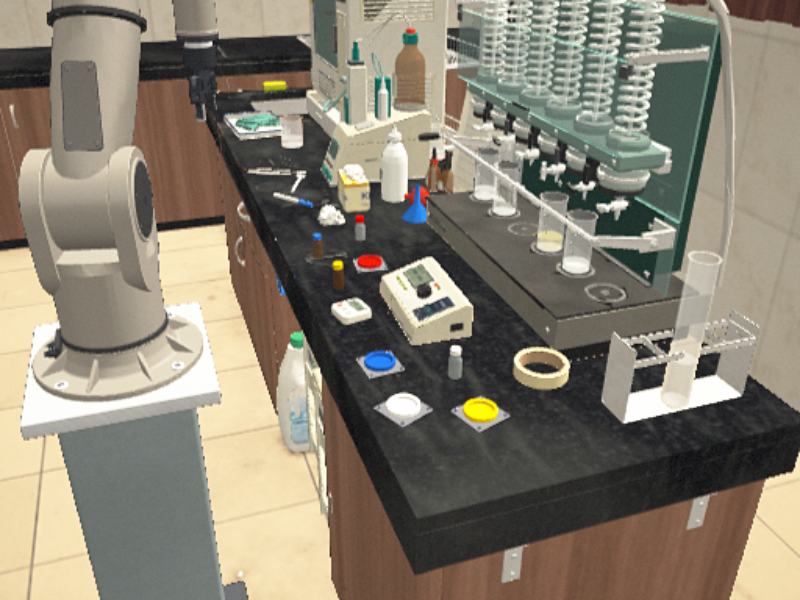

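View pics/wrist0.png

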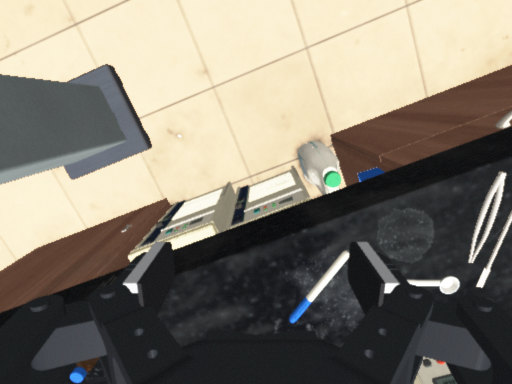

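The scene and side views show all of it. In the side view (800x600 px), the vial caps are yellow (338,266), white (456,351), blue (317,238) and red (360,219). The cups are red (369,262), blue (379,361), white (403,405) and yellow (480,410). The timer is at (351,310) and the tape at (541,368). The start wrist view shows nothing of use.

```bash
cat > h.py <<'E'
import cv2,numpy as np
def mask(rgb,c):
    h=cv2.cvtColor(rgb,cv2.COLOR_RGB2HSV);H,S,V=[h[:,:,i].astype(int) for i in range(3)]
    m={'red':((H<8)|(H>172))&(S>150)&(V>90),'blue':(abs(H-110)<12)&(S>150)&(V>80),
       'yellow':(abs(H-27)<8)&(S>140)&(V>120),'white':(S<40)&(V>185)}[c]
    return m.astype(np.uint8)*255
def blobs(m,amin=8):
    n,l,st,ce=cv2.connectedComponentsWithStats(m,connectivity=4)
    return [(ce[i],st[i]) for i in range(1,n) if st[i][4]>=amin]
def ray(K,T,uv,z):
    d=T[:3,:3]@np.linalg.inv(K)@np.array([uv[0],uv[1],1.]);o=T[:3,3]
    return (o+d*(z-o[2])/d[2])[:2]
E
python3 - <<'E'
from h import *
P={'side':{'v':{'yellow':(338,266),'white':(456,351),'blue':(317,238),'red':(360,219)},'h':{'red':(369,262),'blue':(379,361),'white':(403,405),'yellow':(480,410)}},
'scene':{'v':{'yellow':(334,367),'white':(508,277),'blue':(214,408),'red':(140,378)},'h':{'red':(256,378),'blue':(516,335),'white':(576,317),'yellow':(555,284)}}}
for cam in P:
    d=np.load(f'pics/{cam}0.npz')
    for k in 'vh':
        for c,p in P[cam][k].items():
            p=np.array(p)*.64
            b=min(blobs(mask(d['frame'],c)),key=lambda b:np.hypot(*(b[0]-p)))
            z=49 if k=='v' else 11
            print(cam,k,c,b[0].round(1),b[1],ray(d['intrinsics'],d['extrinsics'],b[0],z).round(1))
    for n,p,z in([('timer',(351,310),18),('tape',(541,368),24)] if cam=='side' else [('timer',(413,368),18),('tape',(478,263),24)]):
        print(cam,n,ray(d['intrinsics'],d['extrinsics'],np.array(p)*.64,z).round(1))
# control box corners (side view) top approx z=80
d=np.load('pics/side0.npz')
for p,z in [((382,283),50),((441,258),90),((470,330),0),((412,342),0),((383,303),0)]:print(p,z,ray(d['intrinsics'],d['extrinsics'],np.array(p)*.64,z).round(0))
E
```

```text
side v yellow [215.9 169.2] [213 166   7   7  42] [427.6 133.4]
side v white [291.4 223.8] [288 221   7   7  39] [ 526.1 -244.5]
side v blue [202.5 151. ] [200 149   6   5  26] [421.8 287.8]
side v red [229.9 140. ] [227 138   6   5  26] [539.2 354.2]
side h red [236.1 166.7] [229 163  15   9 112] [517.  208.2]
side h blue [242.6 230.4] [233 224  20  13 209] [ 415.5 -177.3]
side h white [257.9 260.6] [243 251  32  21 389] [ 409.3 -317.3]
side h yellow [307.1 262. ] [296 254  23  17 288] [ 519.6 -361. ]
side timer [415.7  -4.9]
side tape [ 654.5 -305.6]
scene v yellow [213.1 234.6] [208 230  11  11  95] [428.4 130.4]
scene v white [324.9 176.2] [322 174   7   6  33] [ 528.1 -246.4]
scene v blue [136.4 261.2] [131 256  11  11  96] [422.8 287.2]
scene v red [ 89.  240.6] [ 83 236  12  10  97] [541.5 353.1]
scene h red [163.4 241.5] [152 233  24  18 321] [514.8 213.1]
scene h blue [329.9 213.6] [320 207  21  14 242] [ 415.  -170.7]
scene h white [367.5 201.3] [357 195  20  15 208] [ 411.8 -293.3]
scene h yellow [354.9 181.1] [346 176  19  11 165] [ 518.6 -352.7]
scene timer [409.5  19.5]
scene tape [ 645.6 -272.7]
(382, 283) 50 [487.  23.]
(441, 258) 90 [604.  14.]
(470, 330) 0 [ 612. -118.]
(412, 342) 0 [ 495. -123.]
(383, 303) 0 [492.  34.]
```

```bash
python3 -m handwheel '{"targets":[[[0,0,0],[0,0,6.87],1],[[0,0,0],[0,0,6.87],1],[[0,0,0],[0,0,6.87],1],[[0,0,0],[0,0,6.87],1],[[0,0,0],[0,0,6.87],1],[[0,0,0],[0,0,6.87],1],[[0,0,0],[0,0,6.87],1],[[0,0,0],[0,0,6.87],1],[[0,0,0],[0,0,6.87],1],[[0,0,0],[0,0,6.87],1],[[-0.034,0.0177,0],[0,0,0],1],[[-0.034,0.0177,0],[0,0,0],1],[[-0.034,0.0177,0],[0,0,0],1],[[-0.034,0.0177,0],[0,0,0],1],[[-0.034,0.0177,0],[0,0,0],1],[[-0.034,0.0177,0],[0,0,0],1],[[-0.034,0.0177,0],[0,0,0],1],[[-0.034,0.0177,0],[0,0,0],1],[[-0.034,0.0177,0],[0,0,0],1],[[0,0,0],[0,0,0],1]]}'
```

```text
time: 1.82
eef_pos: [407.8, 316.0, 231.6]
orientation: [180.0, 0.0, 89.5]
wrist_force: [1.5, -0.4, 0.5]
grip_width: 85.6
grasp_force: 0.0
```

```bash
cat >> h.py <<'E'
from scipy.spatial.transform import Rotation as R
def look(name,items):
    from workcell import r
    s=r.state();d=r.read_camera('wrist')
    cv2.imwrite(f'pics/{name}.png',d['frame'][:,:,::-1])
    T=np.eye(4);T[:3,:3]=R.from_euler('xyz',s['orientation'],degrees=True).as_matrix();T[:3,3]=s['eef_pos']
    T=T@d['T_tool_cam'];print('t',round(s['time'],2),'tcp',s['eef_pos'].round(1),s['orientation'].round(1),'w',round(s['grip_width'],1),'g',round(s['grasp_force'],1))
    for c,z in items:
        for ce,st in blobs(mask(d['frame'],c),60):
            m=[st[0]+(st[2]-1)/2,st[1]+(st[3]-1)/2]
            print(c,z,ce.round(0),st.tolist(),'centroid->',ray(d['intrinsics'],T,ce,z).round(1),'boxmid->',ray(d['intrinsics'],T,m,z).round(1))
E
python3 - <<'E'
from h import *
look('w1',[('blue',54),('red',54),('red',12),('yellow',54)])
E
```

```text
t 1.82 tcp [407.8 316.  231.6] [180.    0.   89.5] w 85.6 g 0.0
blue 54 [502.  64.] [488, 30, 24, 65, 1141] centroid-> [649.4 425.6] boxmid-> [646.9 427.7]
blue 54 [273. 198.] [265, 190, 17, 17, 234] centroid-> [420.7 287.1] boxmid-> [421.2 286.9]
red 54 [381. 139.] [370, 129, 23, 20, 354] centroid-> [537.1 352.8] boxmid-> [536.6 352.9]
red 54 [341. 239.] [324, 222, 39, 37, 1006] centroid-> [502.2 234.8] boxmid-> [504.4 234.1]
red 12 [381. 139.] [370, 129, 23, 20, 354] centroid-> [554.1 348.1] boxmid-> [553.5 348.2]
red 12 [341. 239.] [324, 222, 39, 37, 1006] centroid-> [514.5 214.7] boxmid-> [517.  213.8]
yellow 54 [276. 313.] [268, 303, 17, 20, 264] centroid-> [425.8 132.5] boxmid-> [425.7 132.8]
```

View pics/w1.png

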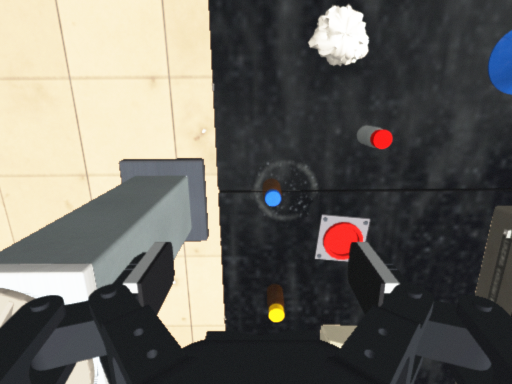

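The wrist view shows the blue cap at (273,198), the red cap at (381,139), the yellow cap at (276,313) and the red cup at (341,239). This agrees with the other cameras to about 2 mm. I'll do red first.

```bash
python3 -m handwheel '{"targets":[[[0,0,0],[0,0,-0.5],1],[[0.0074,0.026,0],[0,0,0],1],[[0.0074,0.026,0],[0,0,0],1],[[0.0074,0.026,0],[0,0,0],1],[[0.0074,0.026,0],[0,0,0],1],[[0.0074,0.026,0],[0,0,0],1],[[0,0,0.025],[0,0,0],1],[[0,0,0.025],[0,0,0],1],[[0,0,0.025],[0,0,0],1],[[0,0,0.025],[0,0,0],1],[[0,0,0.025],[0,0,0],1],[[0,0,0.025],[0,0,0],1],[[0,0,0],[0,0,0],1],[[0,0,0],[0,0,0],1]]}' 40
python3 - <<'E'
from h import *
look('w2',[('red',54),('red',12)])
E
```

```text
time: 3.03
eef_pos: [533.0, 361.5, 80.3]
orientation: [-179.9, 0.1, 90.6]
wrist_force: [-0.3, -0.0, 1.0]
grip_width: 85.4
grasp_force: 0.0
t 3.03 tcp [533.  361.5  80.3] [-1.799e+02  1.000e-01  9.060e+01] w 85.4 g 0.0
red 54 [269. 239.] [253, 221, 33, 36, 939] centroid-> [537.9 353.8] boxmid-> [537.9 353.9]
red 12 [269. 239.] [253, 221, 33, 36, 939] centroid-> [539.3 333.9] boxmid-> [539.3 334. ]
```

View pics/w2.png

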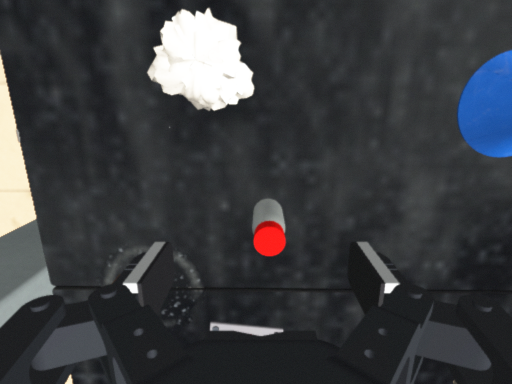

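The red cap is at (269,239) and lies between the fingers. The TCP is 5 mm short in x and 7.5 mm long in y, so I'll correct that, descend and close.

```bash
python3 -m handwheel '{"targets":[[[-0.0075,0.005,0],[0,0,0.6],1],[[0,0,0],[0,0,0],1],[[0,0,0.016],[0,0,0],1],[[0,0,0.016],[0,0,0],1],[[0,0,0.016],[0,0,0],1],[[0,0,0.016],[0,0,0],1],[[0,0,0],[0,0,0],1],[[0,0,0],[0,0,0],1],[[0,0,0],[0,0,0],-1],[[0,0,0],[0,0,0],-1],[[0,0,0],[0,0,0],-1],[[0,0,0],[0,0,0],-1],[[0,0,0],[0,0,0],-1],[[0,0,0],[0,0,0],-1],[[0,0,0],[0,0,0],-1],[[0,0,0],[0,0,0],-1],[[0,0,0],[0,0,0],-1],[[0,0,0],[0,0,0],-1]]}' 40
```

```text
time: 4.58
eef_pos: [539.4, 353.7, 17.8]
orientation: [180.0, -0.0, 89.9]
wrist_force: [-1.6, -0.8, 6.3]
grip_width: 21.0
grasp_force: 38.9
```

```bash
python3 -m handwheel '{"targets":[[[0,0,-0.01],[0,0,0],-1],[[0,0,-0.02],[0,0,0],-1],[[0,0,-0.02],[0,0,0],-1],[[0,0,-0.02],[0,0,0],-1],[[0,0,0],[0,0,0],-1],[[0,0,0],[0,0,0],-1]]}'
python3 - <<'E'
from h import *
look('w3',[('red',54)])
from workcell import r
d=r.read_camera('side');cv2.imwrite('pics/s3.png',cv2.resize(d['frame'][90:190,160:290,::-1],(780,600),interpolation=cv2.INTER_CUBIC))
E
```

```text
time: 5.08
eef_pos: [539.8, 353.9, 88.9]
orientation: [179.9, -0.1, 89.9]
wrist_force: [0.3, -0.0, -0.6]
grip_width: 21.0
grasp_force: 39.3
t 5.08 tcp [539.8 353.9  88.9] [ 1.799e+02 -1.000e-01  8.990e+01] w 21.0 g 39.3
red 54 [261. 285.] [237, 257, 50, 55, 2150] centroid-> [539.9 307.6] boxmid-> [540. 308.]
red 54 [245. 328.] [229, 321, 35, 16, 339] centroid-> [527.7 271.7] boxmid-> [528.8 271.2]
```

View pics/s3.png

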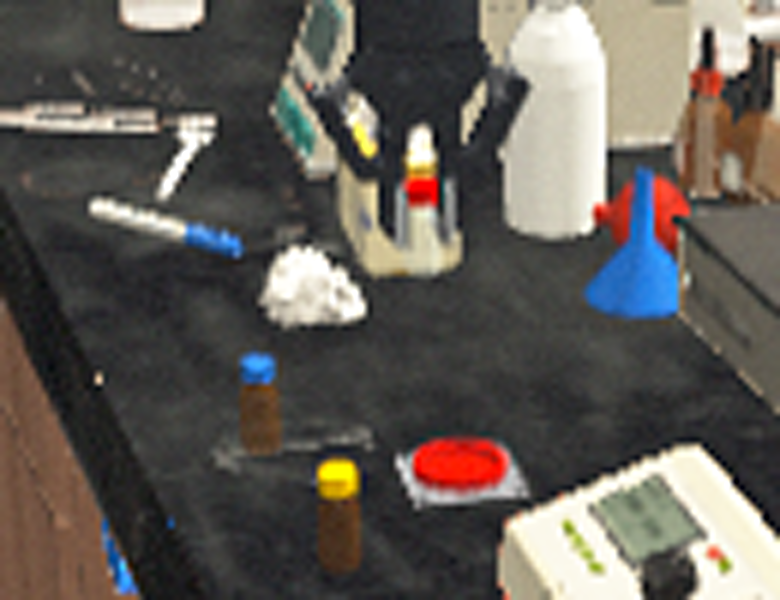

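The side view shows the red vial upright between the fingers at (422,190). Next stop is above the red cup.

```bash
python3 -m handwheel '{"targets":[[[-0.0285,-0.0048,0],[0,0,0],-1],[[-0.0285,-0.0048,0],[0,0,0],-1],[[-0.0285,-0.0048,0],[0,0,0],-1],[[-0.0285,-0.0048,0],[0,0,0],-1],[[0,0,0],[0,0,0],-1],[[0,0,0],[0,0,0],-1]]}'
python3 - <<'E'
from h import *
look('w4',[('red',12)])
E
```

```text
time: 5.68
eef_pos: [519.5, 237.7, 86.8]
orientation: [-179.9, 0.1, 89.7]
wrist_force: [0.3, 0.9, -0.6]
grip_width: 20.8
grasp_force: 39.3
t 5.68 tcp [519.5 237.7  86.8] [-1.799e+02  1.000e-01  8.970e+01] w 20.8 g 39.3
red 12 [259. 215.] [227, 201, 65, 38, 1175] centroid-> [517.8 226.8] boxmid-> [517.6 223.4]
red 12 [261. 285.] [238, 257, 49, 55, 2153] centroid-> [519.3 164.4] boxmid-> [519.8 165. ]
```

View pics/w4.png

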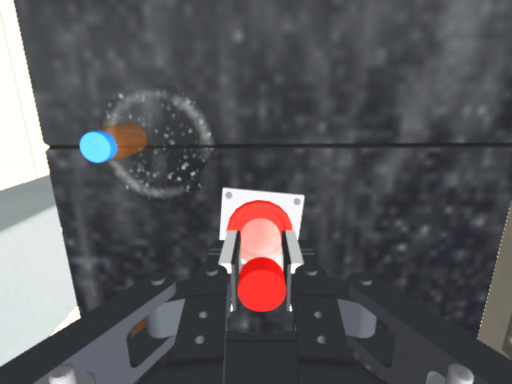

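```bash
cat >> h.py <<'E'
def pts(tcp,rpy,P,cam='w4'):
    d=np.load('pics/wrist0.npz');T=np.eye(4);T[:3,:3]=R.from_euler('xyz',rpy,degrees=True).as_matrix();T[:3,3]=tcp
    for u,v,z in P:print((u,v,z),ray(d['intrinsics'],T@d['T_tool_cam'],(u,v),z).round(1))
E
python3 -c "
from h import *
pts([519.5,237.7,86.8],[180,0,89.7],[(259,201,12),(227,228,12),(291,228,12),(229,195,3),(297,201,3)])"
```

```text
(259, 201, 12) [518.5 239. ]
(227, 228, 12) [492.9 216.5]
(291, 228, 12) [543.8 216.3]
(229, 195, 3) [494.5 241.2]
(297, 201, 3) [549.  235.9]
```

```bash
python3 -m handwheel '{"targets":[[[-0.013,-0.0005,0],[0,0,0],-1],[[-0.0127,-0.0005,0],[0,0,0],-1],[[0,0,0],[0,0,0],-1],[[0,0,0.015],[0,0,0],-1],[[0,0,0.015],[0,0,0],-1],[[0,0,0.01],[0,0,0],-1],[[0,0,0],[0,0,0],-1],[[0,0,0],[0,0,0],-1],[[0,0,0],[0,0,0],-1]]}'
```

```text
time: 6.48
eef_pos: [519.1, 213.8, 47.8]
orientation: [180.0, -0.0, 89.9]
wrist_force: [-0.5, -0.4, 0.0]
grip_width: 20.8
grasp_force: 39.3
```

```bash
python3 -m handwheel '{"targets":[[[-0.0015,-0.0005,0.008],[0,0,0],-1],[[0,0,0.008],[0,0,0],-1],[[0,0,0.004],[0,0,0],-1],[[0,0,0.004],[0,0,0],-1],[[0,0,0],[0,0,0],-1],[[0,0,0],[0,0,0],-1],[[0,0,0],[0,0,0],-1],[[0,0,0],[0,0,0],-1]]}'
```

```text
time: 7.15
eef_pos: [518.3, 212.3, 23.2]
orientation: [-180.0, 0.0, 89.9]
wrist_force: [0.4, -0.8, 0.5]
grip_width: 21.1
grasp_force: 39.3
```

```bash
python3 -m handwheel '{"targets":[[[0,0,0],[0,0,0],-0.3],[[0,0,0],[0,0,0],-0.2],[[0,0,0],[0,0,0],0],[[0,0,0],[0,0,0],0.3],[[0,0,0],[0,0,0],0.3],[[0,0,0],[0,0,0],0.3],[[0,0,-0.01],[0,0,0],0.5],[[0,0,-0.02],[0,0,0],1],[[0,0,-0.03],[0,0,0],1],[[0,0,-0.03],[0,0,0],1],[[0,0,-0.03],[0,0,0],1],[[0.02,-0.02,0],[0,0,0],1],[[0.025,-0.025,0],[0,0,0],1],[[0.025,-0.025,0],[0,0,0],1],[[0.008,-0.028,0],[0,0,0],1],[[0,0,0],[0,0,0],1],[[0,0,0],[0,0,0],1]]}'
python3 - <<'E'
from h import *
look('w5',[('red',59),('blue',54)])
from workcell import r
d=r.read_camera('side');cv2.imwrite('pics/s5.png',cv2.resize(d['frame'][90:190,160:290,::-1],(780,600),interpolation=cv2.INTER_CUBIC))
E
```

```text
time: 8.57
eef_pos: [419.2, 291.3, 144.0]
orientation: [-180.0, -0.0, 90.0]
wrist_force: [0.7, -1.1, 0.0]
grip_width: 85.0
grasp_force: 0.0
t 8.57 tcp [419.2 291.3 144. ] [-180.   -0.   90.] w 85.0 g 0.0
red 59 [347. 252.] [330, 233, 52, 47, 932] centroid-> [492.8 243.4] boxmid-> [500.1 239.8]
blue 54 [263. 201.] [252, 190, 23, 23, 426] centroid-> [420.7 287.4] boxmid-> [420.7 287.6]
```

View pics/s5.png

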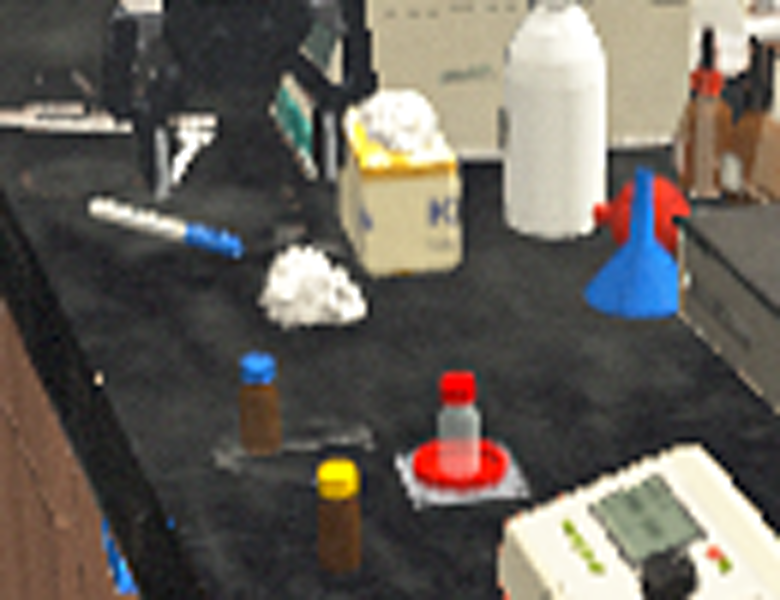

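The red vial stands in the red cup (459,430 in the crop). Blue is next.

```bash
python3 -m handwheel '{"targets":[[[-0.0035,0.002,0],[0,0,0],1],[[0,0,0.025],[0,0,0],1],[[0,0,0.025],[0,0,0],1],[[0,0,0.025],[0,0,0],1],[[0,0,0.025],[0,0,0],1],[[0,0,0.015],[0,0,0],1],[[0,0,0.012],[0,0,0],1],[[0,0,0],[0,0,0],1],[[0,0,0],[0,0,0],1],[[0,0,0],[0,0,0],-1],[[0,0,0],[0,0,0],-1],[[0,0,0],[0,0,0],-1],[[0,0,0],[0,0,0],-1],[[0,0,0],[0,0,0],-1],[[0,0,0],[0,0,0],-1],[[0,0,0],[0,0,0],-1],[[0,0,0],[0,0,0],-1],[[0,0,0],[0,0,0],-1],[[0,0,0],[0,0,0],-1]]}' 40
```

```text
time: 10.25
eef_pos: [422.5, 287.3, 16.8]
orientation: [180.0, -0.0, 89.9]
wrist_force: [-2.2, 0.1, 8.7]
grip_width: 21.4
grasp_force: 38.8
```

```bash
python3 -m handwheel '{"targets":[[[0,0,-0.015],[0,0,0],-1],[[0,0,-0.03],[0,0,0],-1],[[0,0,-0.03],[0,0,0],-1],[[0,0.015,-0.03],[0,0,0],-1],[[0,0.015,-0.03],[0,0,0],-1],[[0,0,-0.025],[0,0,0],-1],[[-0.03,0,0],[0,0,0],-1],[[-0.033,0,0],[0,0,0],-1],[[-0.033,0,0],[0,0,0],-1],[[-0.033,0,0],[0,0,0],-1],[[-0.033,0,0],[0,0,0],-1],[[-0.033,0,0],[0,0,0],-1],[[-0.033,0,0],[0,0,0],-1],[[-0.033,0,0],[0,0,0],-1],[[-0.033,0,0],[0,0,0],-1],[[-0.033,0,0],[0,0,0],-1],[[-0.033,0,0],[0,0,0],-1],[[-0.033,0,0],[0,0,0],-1],[[0,0,0],[0,0,0],-1],[[0,0,0],[0,0,0],-1]]}'
```

```text
time: 11.92
eef_pos: [451.4, -107.7, 176.4]
orientation: [180.0, 0.0, 89.7]
wrist_force: [0.6, 1.1, -0.9]
grip_width: 21.2
grasp_force: 39.5
```

```bash
python3 -m handwheel '{"targets":[[[-0.024,-0.0175,0],[0,0,0],-1],[[-0.023,-0.0175,0],[0,0,0],-1],[[0,0,0.025],[0,0,0],-1],[[0,0,0.025],[0,0,0],-1],[[0,0,0.02],[0,0,0],-1],[[0,0,0],[0,0,0],-1],[[0,0,0],[0,0,0],-1],[[0,0,0],[0,0,0],-1]]}'
python3 - <<'E'
from h import *
look('w6',[('blue',12)])
E
```

```text
time: 12.58
eef_pos: [417.1, -152.7, 107.2]
orientation: [180.0, 0.0, 89.9]
wrist_force: [0.4, 0.1, -0.6]
grip_width: 21.1
grasp_force: 39.5
t 12.58 tcp [ 417.1 -152.7  107.2] [180.    0.   89.9] w 21.1 g 39.5
blue 12 [261. 209.] [231, 188, 61, 51, 1910] centroid-> [ 416.8 -165.8] boxmid-> [ 417.  -169.1]
blue 12 [261. 284.] [239, 260, 46, 48, 1756] centroid-> [ 417.2 -238.9] boxmid-> [ 417.4 -238.3]
```

View pics/w6.png

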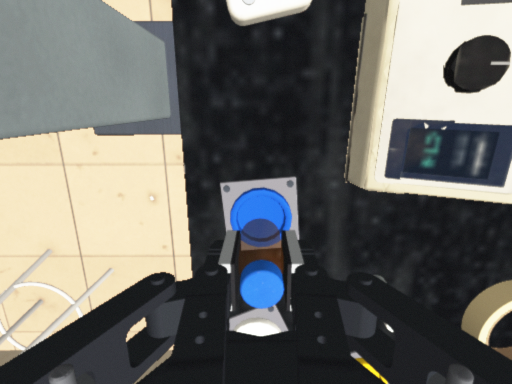

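The blue cup's upper edge is at row 188 and it spans columns 231–291. The plate screws are at (228,187) and (290,182).

```bash
python3 -c "
from h import *
pts([417.1,-152.7,107.2],[180,0,89.9],[(261,188,12),(231,214,12),(291,214,12),(228,187,3),(290,182,3)])"
```

```text
(261, 188, 12) [ 417.7 -146.7]
(231, 214, 12) [ 391.9 -169.7]
(291, 214, 12) [ 443.4 -169.8]
(228, 187, 3) [ 389.1 -148.2]
(290, 182, 3) [ 442.7 -143.8]
```

```bash
python3 -m handwheel '{"targets":[[[-0.01,0.0003,0],[0,0,0],-1],[[-0.0105,0.0003,0],[0,0,0],-1],[[0,0,0.02],[0,0,0],-1],[[0,0,0.02],[0,0,0],-1],[[0,0,0.02],[0,0,0],-1],[[0,0,0.012],[0,0,0],-1],[[0,0,0],[0,0,0],-1],[[0,0,0],[0,0,0],-1],[[0,0,0],[0,0,0],-1]]}'
```

```text
time: 13.38
eef_pos: [418.1, -173.6, 35.6]
orientation: [179.9, 0.0, 89.9]
wrist_force: [0.0, 0.0, 0.7]
grip_width: 21.3
grasp_force: 39.5
```

```bash
python3 -m handwheel '{"targets":[[[0,0,0.008],[0,0,0],-1],[[0,0,0.0052],[0,0,0],-1],[[0,0,0],[0,0,0],-1],[[0,0,0],[0,0,0],-1],[[0,0,0],[0,0,0],-0.3],[[0,0,0],[0,0,0],-0.2],[[0,0,0],[0,0,0],0],[[0,0,0],[0,0,0],0.3],[[0,0,0],[0,0,0],0.3],[[0,0,0],[0,0,0],0.3],[[0,0,-0.01],[0,0,0],0.5],[[0,0,-0.025],[0,0,0],1],[[0,0,-0.035],[0,0,0],1],[[0,0,-0.035],[0,0,0],1],[[-0.018,0.027,-0.01],[0,0,0],1],[[-0.018,0.027,0],[0,0,0],1],[[-0.018,0.027,0],[0,0,0],1],[[-0.018,0.027,0],[0,0,0],1],[[0,0,0],[0,0,0],1],[[0,0,0],[0,0,0],1]]}'
python3 - <<'E'
from h import *
look('w7',[('white',54),('blue',12)])
E
```

```text
time: 15.05
eef_pos: [525.4, -246.8, 136.4]
orientation: [-180.0, 0.1, 89.8]
wrist_force: [-1.5, 0.1, -0.6]
grip_width: 85.6
grasp_force: 0.0
t 15.05 tcp [ 525.4 -246.8  136.4] [-1.80e+02  1.00e-01  8.98e+01] w 85.6 g 0.0
white 54 [314.  32.] [218, 0, 166, 55, 4693] centroid-> [ 561.6 -126.9] boxmid-> [ 552.4 -123.7]
white 54 [147. 101.] [99, 64, 82, 79, 1703] centroid-> [ 442.7 -171.8] boxmid-> [ 436.8 -172.9]
white 54 [398. 202.] [362, 183, 87, 63, 867] centroid-> [ 635.3 -249.6] boxmid-> [ 641.9 -259.6]
white 54 [261. 198.] [250, 186, 23, 24, 435] centroid-> [ 525.2 -245.4] boxmid-> [ 525.2 -245.3]
white 54 [150. 234.] [113, 206, 78, 57, 2403] centroid-> [ 432.8 -276.6] boxmid-> [ 434.4 -276.8]
white 54 [ 13. 237.] [0, 226, 28, 25, 176] centroid-> [ 318.5 -279.6] boxmid-> [ 319.  -280.3]
white 54 [ 38. 278.] [0, 245, 90, 73, 972] centroid-> [ 331.3 -317.9] boxmid-> [ 336.3 -321.3]
white 54 [259. 275.] [223, 252, 70, 61, 872] centroid-> [ 523.  -315.6] boxmid-> [ 522.  -322.6]
white 54 [418. 267.] [396, 256, 41, 18, 240] centroid-> [ 659.3 -307.6] boxmid-> [ 657.6 -305.6]
white 54 [  9. 286.] [0, 278, 20, 18, 73] centroid-> [ 304.2 -326.7] boxmid-> [ 304.3 -326.7]
white 54 [132. 287.] [124, 283, 14, 10, 91] centroid-> [ 411.7 -327.2] boxmid-> [ 410.5 -327.9]
white 54 [389. 287.] [384, 283, 14, 10, 91] centroid-> [ 637.4 -327.6] boxmid-> [ 638.5 -328.3]
blue 12 [135. 104.] [97, 73, 72, 64, 2666] centroid-> [ 415.8 -173.8] boxmid-> [ 414.  -173.9]
```

View pics/w7.png

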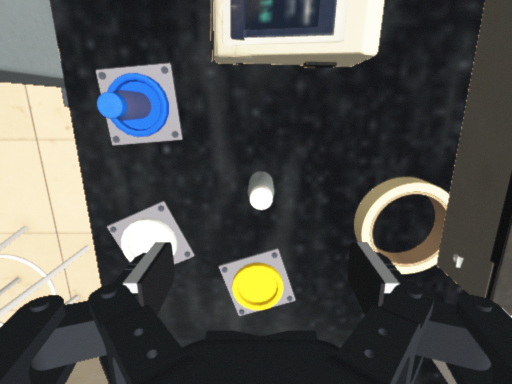

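The white cap is at (261,198). The blue vial stands in its cup (135,104), the white cup is at (150,240), the yellow cup at (258,286), and the tape's left edge is at column 355.

```bash
python3 - <<'E'
from h import *
pts([525.4,-246.8,136.4],[180,0.1,89.8],[(355,220,24),(226,269,3),(277,255,3),(290,299,3),(241,309,3),(258,286,9),(111,230,3),(189,254,3),(162,208,3),(148,241,12)])
d=cv2.imread('pics/w7.png')[:,:,::-1]
b=[b for b in blobs(mask(d,'yellow'),60)];print(b)
for ce,st in b: pts([525.4,-246.8,136.4],[180,0.1,89.8],[(ce[0],ce[1],11)])
E
python3 -m handwheel '{"targets":[[[0.0015,0,0],[0,0,0],1],[[0,0,0.025],[0,0,0],1],[[0,0,0.025],[0,0,0],1],[[0,0,0.025],[0,0,0],1],[[0,0,0.025],[0,0,0],1],[[0,0,0.012],[0,0,0],1],[[0,0,0.007],[0,0,0],1],[[0,0,0],[0,0,0],1],[[0,0,0],[0,0,0],1],[[0,0,0],[0,0,0],-1],[[0,0,0],[0,0,0],-1],[[0,0,0],[0,0,0],-1],[[0,0,0],[0,0,0],-1],[[0,0,0],[0,0,0],-1],[[0,0,0],[0,0,0],-1],[[0,0,0],[0,0,0],-1],[[0,0,0],[0,0,0],-1],[[0,0,0],[0,0,0],-1],[[0,0,0],[0,0,0],-1]]}' 40
```

```text
(355, 220, 24) [ 612.8 -276.7]
(226, 269, 3) [ 488.8 -340.1]
(277, 255, 3) [ 542.4 -323.8]
(290, 299, 3) [ 557.2 -377.1]
(241, 309, 3) [ 503.6 -389.8]
(258, 286, 9) [ 522.5 -356.7]
(111, 230, 3) [ 374.1 -295.2]
(189, 254, 3) [ 451.1 -322.4]
(162, 208, 3) [ 428.  -271.8]
(148, 241, 12) [ 414.  -303.2]
[(array([257.23947368, 286.18631579]), array([ 232,  263,   51,   48, 1900], dtype=int32))]
(np.float64(257.2394736842105), np.float64(286.18631578947367), 11) [ 521.7 -355.6]
time: 16.68
eef_pos: [525.2, -244.3, 17.5]
orientation: [180.0, -0.0, 89.9]
wrist_force: [-1.1, 0.3, 8.2]
grip_width: 21.4
grasp_force: 38.8
```

```bash
python3 -m handwheel '{"targets":[[[0,0,-0.015],[0,0,0],-1],[[0,0,-0.03],[0,0,0],-1],[[0,0,-0.03],[0,0,0],-1],[[0,0,-0.015],[0,0,0],-1],[[-0.0105,-0.028,0],[0,0,0],-1],[[-0.0105,-0.028,0],[0,0,0],-1],[[-0.0105,-0.028,0],[0,0,0],-1],[[-0.0105,-0.028,0],[0,0,0],-1],[[0,0,0],[0,0,0],-1],[[0,0,0],[0,0,0],-1],[[0,0,0],[0,0,0],-1]]}'
python3 - <<'E'
from h import *
look('w8',[])
E
```

```text
time: 17.6
eef_pos: [413.5, -285.9, 107.3]
orientation: [180.0, -0.0, 89.9]
wrist_force: [0.1, 0.6, -0.5]
grip_width: 21.2
grasp_force: 39.5
t 17.6 tcp [ 413.5 -285.9  107.3] [180.   -0.   89.9] w 21.2 g 39.5
```

View pics/w8.png

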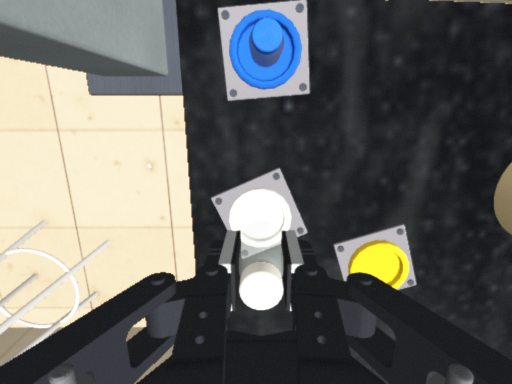

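The white cup's upper edge is at row 189 and it spans columns 230–291. The plate screws are at (219,201), (277,176) and (301,234). The blue vial stands centred in its cup.

Run:
```python
from h import *
pts([413.5,-285.9,107.3],[180,0,89.9],[(260,189,12),(230,215,12),(291,215,12),(219,201,3),(301,234,3),(277,176,3)])
```

```text
(260, 189, 12) [ 413.2 -280.7]
(230, 215, 12) [ 387.4 -303.9]
(291, 215, 12) [ 439.8 -303.9]
(219, 201, 3) [ 377.2 -294.2]
(301, 234, 3) [ 450.3 -325.7]
(277, 176, 3) [ 427.8 -271.7]
```

```bash
python3 -m handwheel '{"targets":[[[-0.011,0,0],[0,0,0],-1],[[-0.012,0,0],[0,0,0],-1],[[0,0,0.02],[0,0,0],-1],[[0,0,0.02],[0,0,0],-1],[[0,0,0.02],[0,0,0],-1],[[0,0,0.012],[0,0,0],-1],[[0,0,0],[0,0,0],-1],[[0,0,0],[0,0,0],-1],[[0,0,0],[0,0,0],-1]]}'
```

```text
time: 18.4
eef_pos: [413.5, -309.3, 35.9]
orientation: [180.0, 0.0, 89.9]
wrist_force: [-0.6, 0.3, 0.6]
grip_width: 21.1
grasp_force: 39.4
```

```bash
python3 -m handwheel '{"targets":[[[0.0005,0,0.008],[0,0,0],-1],[[0,0,0.0048],[0,0,0],-1],[[0,0,0],[0,0,0],-1],[[0,0,0],[0,0,0],-1],[[0,0,0],[0,0,0],-0.3],[[0,0,0],[0,0,0],-0.2],[[0,0,0],[0,0,0],0],[[0,0,0],[0,0,0],0.3],[[0,0,0],[0,0,0],0.3],[[0,0,0],[0,0,0],0.3],[[0,0,-0.01],[0,0,0],0.5],[[0,0,-0.025],[0,0,0],1],[[0,0,-0.035],[0,0,0],1],[[0,0,-0.035],[0,0,0],1],[[0,0,-0.035],[0,0,0],1],[[0,0.01,-0.015],[0,0,0],1],[[0.02,0.01,0],[0,0,0],1],[[0.03,0.01,0],[0,0,0],1],[[0.033,0.01,0],[0,0,0],1],[[0.033,0,0],[0,0,0],1]]}'
python3 -m handwheel '{"targets":[[[0.033,0,0],[0,0,0],1],[[0.033,0,0],[0,0,0],1],[[0.033,0,0],[0,0,0],1],[[0.033,0,0],[0,0,0],1],[[0.033,0,0],[0,0,0],1],[[0.033,0,0],[0,0,0],1],[[0.033,0,0],[0,0,0],1],[[0.033,0,0],[0,0,0],1],[[0.033,0,0],[0,0,0],1],[[0.025,-0.015,0],[0,0,0],1],[[0,-0.01,0.02],[0,0,0],1],[[0,0,0.02],[0,0,0],1],[[0,0,0],[0,0,0],1],[[0,0,0],[0,0,0],1],[[0,0,0],[0,0,0],1]]}'
python3 - <<'E'
from h import *
look('w9',[('yellow',54)])
from workcell import r
d=r.read_camera('side');cv2.imwrite('pics/s9.png',cv2.resize(d['frame'][190:310,200:360,::-1],(800,600),interpolation=cv2.INTER_CUBIC))
E
```

```text
time: 20.07
eef_pos: [454.4, -191.4, 178.1]
orientation: [179.9, 0.0, 89.9]
wrist_force: [0.7, 0.0, 0.1]
grip_width: 85.2
grasp_force: 0.0
time: 21.32
eef_pos: [429.4, 129.1, 138.4]
orientation: [180.0, -0.0, 89.8]
wrist_force: [0.8, 0.2, 1.0]
grip_width: 85.5
grasp_force: 0.0
t 21.32 tcp [429.4 129.1 138.4] [180.   -0.   89.8] w 85.5 g 0.0
yellow 54 [257. 197.] [244, 183, 26, 28, 565] centroid-> [425.8 130.7] boxmid-> [425.7 131. ]
```

View pics/s9.png

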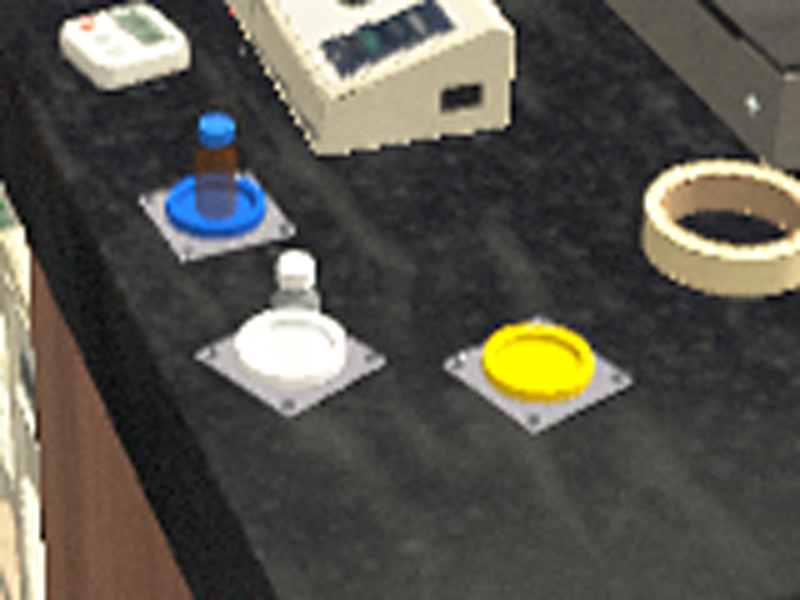

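Both blue (217,170) and white (296,300) stand upright in their cups. Yellow is last: shift −3.5 mm in x and +1.8 mm in y, then down 121 mm.

```bash
python3 -m handwheel '{"targets":[[[0.0018,-0.003,0],[0,0,0],1],[[0,0,0.025],[0,0,0],1],[[0,0,0.025],[0,0,0],1],[[0,0,0.025],[0,0,0],1],[[0,0,0.025],[0,0,0],1],[[0,0,0.014],[0,0,0],1],[[0,0,0.007],[0,0,0],1],[[0,0,0],[0,0,0],1],[[0,0,0],[0,0,0],1],[[0,0,0],[0,0,0],-1],[[0,0,0],[0,0,0],-1],[[0,0,0],[0,0,0],-1],[[0,0,0],[0,0,0],-1],[[0,0,0],[0,0,0],-1],[[0,0,0],[0,0,0],-1],[[0,0,0],[0,0,0],-1],[[0,0,0],[0,0,0],-1],[[0,0,0],[0,0,0],-1],[[0,0,0],[0,0,0],-1]]}' 40
```

```text
time: 23.0
eef_pos: [425.9, 131.5, 16.7]
orientation: [180.0, -0.0, 89.9]
wrist_force: [-3.2, -0.0, 10.9]
grip_width: 21.2
grasp_force: 38.7
```

```bash
python3 -m handwheel '{"targets":[[[0,0,-0.015],[0,0,0],-1],[[0,0,-0.03],[0,0,0],-1],[[0,0,-0.03],[0,0,0],-1],[[0,0.013,-0.03],[0,0,0],-1],[[0,0.013,-0.03],[0,0,0],-1],[[0,0,-0.025],[0,0,0],-1],[[-0.031,0,0],[0,0,0],-1],[[-0.031,0,0],[0,0,0],-1],[[-0.031,0,0],[0,0,0],-1],[[-0.031,0,0],[0,0,0],-1],[[-0.031,0,0],[0,0,0],-1],[[-0.031,0,0],[0,0,0],-1],[[-0.031,0,0],[0,0,0],-1],[[-0.031,0,0],[0,0,0],-1],[[-0.031,0,0],[0,0,0],-1],[[-0.031,0,0],[0,0,0],-1],[[-0.031,0,0],[0,0,0],-1],[[-0.031,0.017,0],[0,0,0],-1],[[-0.031,0.017,0],[0,0,0],-1],[[-0.031,0.018,0],[0,0,0],-1]]}'
python3 -m handwheel '{"targets":[[[-0.031,0.018,0],[0,0,0],-1],[[0,0,0.025],[0,0,0],-1],[[0,0,0.025],[0,0,0],-1],[[0,0,0.02],[0,0,0],-1],[[0,0,0],[0,0,0],-1],[[0,0,0],[0,0,0],-1],[[0,0,0],[0,0,0],-1]]}'
python3 - <<'E'
from h import *
look('w10',[('yellow',12)])
E
```

```text
time: 24.67
eef_pos: [503.3, -304.3, 176.2]
orientation: [180.0, -0.0, 89.9]
wrist_force: [1.2, 0.7, -0.1]
grip_width: 20.8
grasp_force: 39.7
time: 25.25
eef_pos: [521.2, -334.3, 107.5]
orientation: [180.0, 0.0, 89.9]
wrist_force: [-0.3, -0.1, 1.2]
grip_width: 21.1
grasp_force: 39.7
t 25.25 tcp [ 521.2 -334.3  107.5] [180.    0.   89.9] w 21.1 g 39.7
yellow 12 [261. 218.] [230, 190, 62, 59, 2670] centroid-> [ 520.7 -355. ] boxmid-> [ 520.7 -356.3]
yellow 12 [260. 286.] [236, 259, 49, 55, 2173] centroid-> [ 520.3 -423. ] boxmid-> [ 520.1 -422.8]
```

View pics/w10.png

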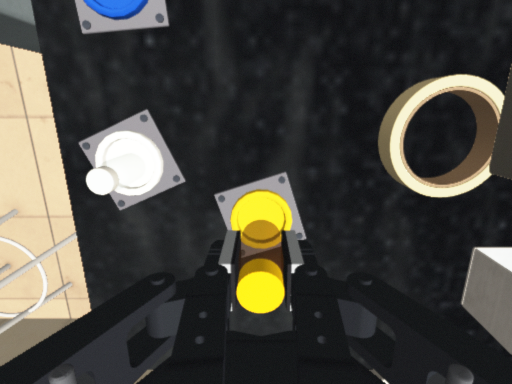

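The yellow cup's upper edge is at row 190 and it spans columns 230–291, so its centre is about (521,-357). The white vial stands in its cup at (130,163).

```bash
python3 -m handwheel '{"targets":[[[-0.011,0.0005,0],[0,0,0],-1],[[-0.012,0,0],[0,0,0],-1],[[0,0,0.02],[0,0,0],-1],[[0,0,0.02],[0,0,0],-1],[[0,0,0.02],[0,0,0],-1],[[0,0,0.012],[0,0,0],-1],[[0,0,0],[0,0,0],-1],[[0,0,0],[0,0,0],-1],[[0,0,0],[0,0,0],-1]]}'
```

```text
time: 26.05
eef_pos: [521.7, -357.8, 35.5]
orientation: [179.9, 0.1, 89.9]
wrist_force: [-0.4, -0.6, -0.0]
grip_width: 21.3
grasp_force: 39.7
```

```bash
python3 -m handwheel '{"targets":[[[0,0,0.008],[0,0,0],-1],[[0,0,0.0052],[0,0,0],-1],[[0,0,0],[0,0,0],-1],[[0,0,0],[0,0,0],-1],[[0,0,0],[0,0,0],-0.3],[[0,0,0],[0,0,0],-0.2],[[0,0,0],[0,0,0],0],[[0,0,0],[0,0,0],0.3],[[0,0,0],[0,0,0],0.3],[[0,0,0],[0,0,0],0.3],[[0,0,-0.01],[0,0,0],0.5],[[0,0,-0.025],[0,0,0],1],[[0,0,-0.035],[0,0,0],1],[[0,0,-0.035],[0,0,0],1],[[0,0,-0.035],[0,0,0],1],[[0,0,-0.015],[0,0,0],1],[[0,-0.02,0],[0,0,0],1],[[0,-0.02,0],[0,0,0],1],[[0,0,0],[0,0,0],1],[[0,0,0],[0,0,0],1]]}'
python3 - <<'E'
from h import *
from workcell import r
S=np.load('pics/side0.npz')
d=r.read_camera('side');f=d['frame']
cv2.imwrite('pics/s11.png',cv2.resize(f[110:310,180:400,::-1],(660,600),interpolation=cv2.INTER_CUBIC))
for n,(y0,y1,x0,x1) in {'timer':(185,212,208,242),'tape':(217,253,322,370)}.items():
    print(n,np.abs(f[y0:y1,x0:x1].astype(int)-S['frame'][y0:y1,x0:x1]).mean())
E
```

```text
time: 27.72
eef_pos: [480.6, -357.0, 177.1]
orientation: [179.9, -0.0, 89.8]
wrist_force: [0.2, 0.1, -0.5]
grip_width: 85.3
grasp_force: 0.0
timer 2.692084241103849
tape 2.8038194444444446
```

View pics/s11.png

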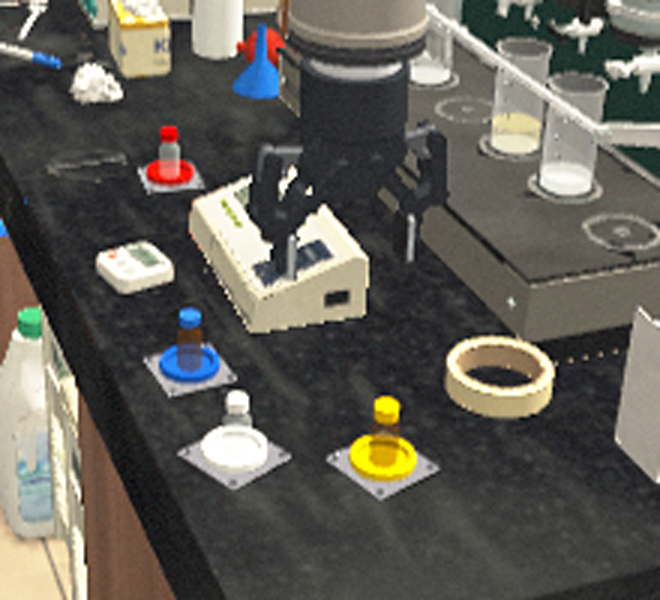

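All four vials stand upright in their matching cups: red (168,155), blue (189,345), white (236,425) and yellow (386,430). The timer and tape haven't moved, and the gripper is open and clear.

```bash
python3 -c "
from workcell import r
print(r.finish_job())"
```

```text
the job is handed in; nothing more can be done
None
```

The job is handed in at about 28 s: the final side view showed each vial upright and released in its colour-matched cup and the timer and tape unmoved, though the hand-in call returned no verdict.

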